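# Fetch a brake pad out of a caliper's deep slot with sprung tongs

### The job

Take the sprung tongs out of their stand and use them to reach down the narrow slot of the brake caliper, squeeze them shut on the brake pad at the bottom and pull it out. Put the pad into the steel tray with the tongs without dropping it from a height, never touching it with the robot's own gripper, then put the tongs back upright in their stand, all the way down. Leave the other things on the bench where they are.

Things in the scene. Friction and masses are not known exactly. Their poses are not given: they have to be found in the camera images.
- slot_mouth (a point): Centre of the slot's mouth on top of the fixed aluminium brake caliper, 112 mm above the bench. Caliper 78 (x) by 90 (y) mm, on end on a 150 x 130 x 12 mm steel plate. The slot opens upward: 22 mm wide (this frame's x), 66 mm long (y), straight walls, flat floor 100 mm below the mouth; z up. Its +x wall has a window 26 mm wide.
- pad_mid (a point): Centre of the brake pad that stands on end on the floor of the caliper's slot: a steel-and-lining slab, 11 mm thick (x), 30 mm wide (y), 60 mm tall (z), 120 g nominal. At the start it is upright, aligned with the slot, its top 40 mm below the mouth, and up to 2 mm off the slot's centre across and 4 mm along it.
- tongs_grip (a point): Midpoint between the flat steel grip plates of the sprung tongs, 112 mm above their tips; z up, jaws close along y. Two straight jaws slide parallel on a black spring housing held between the plates (nothing stands above the plates; tongs 0.19 kg, 134 mm tall). Plates: 26 mm wide (x), 44 mm high, this point at half height; 62 mm over their outer faces unsqueezed, 42 mm fully squeezed. They start upright in the stand.
- tongs_tip (a point): Midpoint between the jaws' lower ends, axes as tongs_grip, 112 mm below it. Blades: 11 mm wide (x), 4 mm thick, 90 mm long below the plates; 46 mm apart inside and 54 mm over their outsides unsqueezed. Squeezing the plates by d narrows the blades by d: the gap is always 16 mm less than the width over the plates, so they meet the 30 mm pad when the plates measure 46 mm.
- jaw_left (a joint): How far each jaw of the tongs has moved inward, in m: 0 open at rest, 0.008 when closed on the 30 mm pad, 0.010 fully shut. Both jaws move alike. The spring pushes each plate outward with 6 N at rest plus 0.7 N per mm of this value (11.6 N a side on the pad).
- stand_floor (a point): Centre of the inner floor of the wooden stand of the tongs, 8 mm above the bench. The stand is fixed and has one upright open pocket, 19 mm (x) by 64 mm (y) inside and 55 mm deep, walls 10 mm thick, on a 110 x 130 mm foot. The tongs stand in it tips down on this floor, jaws spread along its y.
- tray_in (a point): Centre of the inner floor of the fixed open steel parts tray, 160 (x) by 120 (y) mm outside, 25 mm high, walls and floor 3 mm. The pad goes in here; the twin pad lies flat towards the tray's +x end.
- oldpad_mid (a point): Centre of the twin brake pad (same size) already lying flat in the tray, centre 28 to 42 mm from the tray's centre towards +x, up to 26 mm to either side, lining up. It may be touched.
- wrench: Bystander: steel wrench, 170 mm, lying beyond the caliper, to the right.
- driver: Bystander: screwdriver, 180 mm, lying beyond the caliper.
- carton: Bystander: green carton, 60 x 60 x 120 mm, far left.
- rule: Bystander: steel rule, 300 x 28 x 3 mm, on the dark steel sheet at the back.
- mug: Bystander: white mug, 90 mm high, far right.
- clampblock: Bystander: small steel clamp block, 60 x 45 x 50 mm, between the robot and the tray or stand on the right.

How it is judged:
By the outcome, as a careful person would: the job done as asked, in the order asked, and still so for the second after the job is handed in, with the robot touching nothing.
It also fails if it takes over 58 s, if anything falls off the work surface, if the arm or the gripper's body presses on something with over 40 N, if the wrist force passes 120 N, or if a joint passes its speed limit or range.

### The arm

A 6-joint arm with a two-finger parallel gripper is mounted at the origin on the work surface. World frame = base frame: x ahead of the robot, y to its left, z up, the work surface at z = 0. Lengths are in m, angles in rad, forces in N, time in s.
With the tool pointing down it reaches from about 0.25 to 0.775 m from the base axis. Payload 4 kg.
Tool frame: the origin (TCP) lies at the very end of the fingers, on their centre line; the grasp point (between the pads) lies 19 mm behind it; z points along the fingers, y is the direction in which the jaws open and shut (so a half turn about z gives the same grasp; the last joint's range is limited). The gripper opens to 94 mm and grips with 3 to 60 N. Pads are 16 mm wide; open, the fingers measure 119 mm over their backs; the gripper's body (75 mm by 177 mm) begins 78 mm behind the grasp point.
Start: joints at [1.108, 0.087, 1.371, -0, 1.684, -0.103], TCP at [0.194, 0.515, 0.206] pointing down, gripper open.
Joint ranges: [-3.1, 3.1], [-0.76, 2.03], [0.27, 2.55], [-1.08, 4.22], [0.17, 2.65], [-2.57, 2.57]. Speed limits (rad/s): [2.79, 2.79, 3.14, 3.14, 3.14, 3.14].

### API

Orientations are given as [roll, pitch, yaw] about the fixed x, y, z axes, in that order (R = Rz(yaw) Ry(pitch) Rx(roll)).
In Python, from bench import robot, snapshot, calibration gives the robot as it stands. The module is installed in compiled form; this text tells all that it offers.
- The arm moves only by the tool servo_tool, never from a script. Its argument "series" is text: rows parted by semicolons, each of 5 numbers parted by spaces: the closure, from -1 (fully open) to 1 (shut), then the shift along the tool's x, y, z in cm, then the turn about the tool's z in rad. A call has 1 to 20 rows; each row is the pose to reach, as a shift and turn from the pose commanded when the call began, along the tool's axes at that moment; what a row does not reach only later rows make up. A row lasts 1/12 s, in which the tool goes at most 41.7 mm and 7.16 degrees, less where a joint would pass 70% of its speed; a pose out of reach is approached as far as the arm can. A call with a gripper value outside its range is refused whole. The fingers move at their own pace and stop on an object; the grip force is fixed at half the most. Time passes only in rows, so rows that repeat a pose let the fingers close. It gives the time, the measured TCP pose, the force and the opening at its end, in the units of the state.
- robot.get_obs(): the state, without advancing time (a new reading comes with each control period).
- snapshot(name): name is "scene" or "top"; returns (picture, depth): 420x560x3 uint8, red, green, blue; 420x560 float32, m along the optical axis (not along the pixel's ray), 0 where there is no reading.
- calibration(name): a dict with "fx", "fy", "cx", "cy" (pixels), "rvec" (rotation vector, rad) and "tvec" (3), from world to camera coordinates, as OpenCV has them. Camera axes: x right, y down, z forward; pixel columns grow to the right and rows downward; lengths in m; the calibration is good to about 2 mm. A picture is of the moment at which its call begins. calibration takes no time and is no camera call.
- robot.close_job(): hands the job in, once; it reports no verdict.
The state is a dict: "time": time; "joint_positions": joint angles; "qvel": joint speeds; "joint_torque": joint torques, N m; "tool_pos": TCP position; "ee_rot": TCP orientation; "wrist_force": force on the tool from outside, world axes, zero at the start; "wrist_torque": the same for the moment, N m; "width": finger opening in m.
Only numpy, scipy, OpenCV 4.12 (cv2) and the standard library are available. Lean on these libraries where they do the work, as an engineer would, in place of code of your own. Each camera call takes 0.05 s, during which the arm holds its last target. There are 200 camera calls.

## Working session

There is one attempt and no reset: what is moved stays moved. The work goes in short steps, Python scripts to look and compute and a tool call to move; the robot and the scene stay as the last step left them, time stands still between calls to the robot, and variables do not carry over. Pictures are saved under pics/ and viewed, about 8 in all and at most 12, crops included, and the job is handed in when it is done.

Besides the shell and the picture viewer there is one more tool, called as name(argument=value, ...) on one line, values as JSON. servo_tool: Moves the arm, as the interface text tells. Its arguments: {"type":"object","properties":{"series":{"type":"string"}},"required":["series"]}

```bash
mkdir -p pics; cat > h.py <<'E'
import numpy as np,cv2
from bench import robot,snapshot,calibration
def cam(n):
    c=calibration(n);K=np.array([[c['fx'],0,c['cx']],[0,c['fy'],c['cy']],[0,0,1]]);R=cv2.Rodrigues(np.array(c['rvec'],float))[0];t=np.array(c['tvec'],float).ravel()
    return K,R,t
def world(n,d):
    K,R,t=cam(n);v,u=np.mgrid[:d.shape[0],:d.shape[1]]
    p=np.stack([(u-K[0,2])/K[0,0]*d,(v-K[1,2])/K[1,1]*d,d],-1)
    return (p-t)@R
def onplane(n,u,v,z):
    K,R,t=cam(n);r=R.T@np.array([(u-K[0,2])/K[0,0],(v-K[1,2])/K[1,1],1]);c=-R.T@t
    return c+r*(z-c[2])/r[2]
def proj(n,p):
    K,R,t=cam(n);q=K@(R@np.array(p,float)+t);return q[:2]/q[2]
E
python3 - <<'E'
from h import *
o=robot.get_obs();print(o)
for n in('scene','top'):
    p,d=snapshot(n);cv2.imwrite(f'pics/{n}0.png',p[:,:,::-1]);np.save(f'{n}0.npy',d);K,R,t=cam(n);print(n,K[0,0],-R.T@t)
E
```

```text
{'time': 0.0, 'joint_positions': array([ 1.10788059e+00,  8.79537099e-02,  1.37223596e+00,  9.67325473e-06,
        1.68360163e+00, -1.03102920e-01]), 'qvel': array([-0.00034928,  0.00108085, -0.00038109,  0.00048128, -0.00017838,
       -0.00185243]), 'joint_torque': array([-1.38598507e-04, -3.40169084e+01, -3.02433014e+01,  7.17063784e-02,
        3.29961092e-02, -2.06682139e-04]), 'tool_pos': array([0.19341201, 0.51428738, 0.20431417]), 'ee_rot': array([-3.13940667e+00, -2.35848202e-04,  2.78178066e+00]), 'wrist_force': array([ 0.57201143,  0.85809418, -0.04369316]), 'wrist_torque': array([-0.04315843,  0.0256642 ,  0.03672508]), 'width': 0.0943016616201662}
scene 392.9464602337084 [ 0.87960269 -0.52167443  0.74776323]
top 415.15197556568444 [ 0.44986056 -0.00521358  1.01139684]
```

View pics/top0.png

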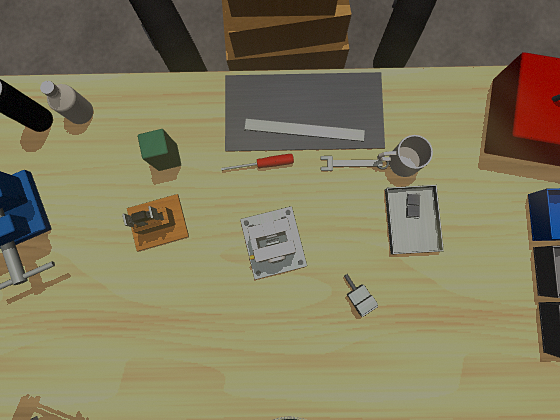

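View pics/scene0.png

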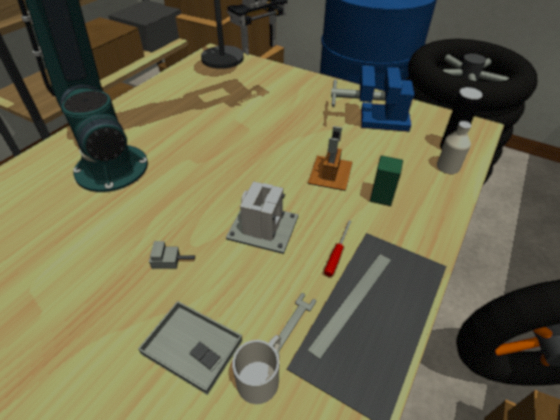

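The top view shows, at pixels (u,v): stand with tongs (155,222), caliper (272,242), tray (413,221) with the twin pad at (413,205), clamp block (362,300), wrench (350,162), screwdriver (260,162). I'll measure these from depth.

```bash
cat > m.py <<'E'
from h import *
def rect(P,lab):
    r=cv2.minAreaRect((P[:,:2]*1000).astype(np.float32));b=cv2.boxPoints(r);e=[(b[1]-b[0]),(b[2]-b[1])]
    print(lab,len(P),'c',np.round(r[0],1),'size',[round(float(np.hypot(*x)),1) for x in e],'dir',[round(float(np.degrees(np.arctan2(x[1],x[0]))),1) for x in e],'z',np.round(np.median(P[:,2])*1000,1))
if __name__=='__main__':
    for n in('top','scene'):
        d=np.load(n+'0.npy');W=world(n,d);ok=d>0
        T=onplane('top',155,222,.02);C=onplane('top',272,242,.02);Y=onplane('top',413,221,.02)
        def sel(c,r,z0,z1,z2=None): return W[ok&(np.hypot(W[...,0]-c[0],W[...,1]-c[1])<r)&(W[...,2]>z0)&(W[...,2]<z1)]
        rect(sel(T,.1,.134,.15),n+' tongs top');rect(sel(T,.09,.004,.014),n+' foot');rect(sel(T,.09,.045,.07),n+' pocket rim')
        rect(sel(C,.09,.106,.118),n+' caliper top');rect(sel(C,.11,.008,.016),n+' plate')
        rect(sel(Y,.11,.018,.03),n+' tray rim')
        S=sel(Y,.11,.010,.0175);rect(S,n+' oldpad')
        print('tcp px',proj(n,robot.get_obs()['tool_pos']))
    p=cv2.imread('pics/top0.png');a=cv2.resize(p[190:285,110:205],(380,380),interpolation=2);b=cv2.resize(p[195:290,230:325],(380,380),interpolation=2)
    cv2.imwrite('pics/crop0.png',np.hstack([a,b]))
E
python3 m.py
```

```text
top tongs top 196 c [560.7 313.2] size [63.3, 25.4] dir [-73.8, 16.2] z 138.3
top foot 1518 c [559.6 311.5] size [147.6, 170.8] dir [-65.6, 24.4] z 7.6
top pocket rim 364 c [561.5 313.3] size [84.7, 39.7] dir [-74.1, 15.9] z 61.8
top caliper top 1225 c [504.7  30.1] size [89.8, 85.8] dir [-76.5, 13.5] z 111.6
top plate 1735 c [508.5  30.9] size [130.0, 150.0] dir [-76.6, 13.4] z 11.9
top tray rim 414 c [ 558.4 -308.2] size [121.8, 160.5] dir [-88.0, 2.0] z 24.4
top oldpad 412 c [ 557.9 -307.4] size [119.8, 159.4] dir [-87.6, 2.4] z 13.9
tcp px [  9.47634896 410.39105252]
scene tongs top 109 c [565.8 311.5] size [64.3, 25.3] dir [-75.2, 14.8] z 137.2
scene foot 777 c [566.  312.3] size [134.5, 109.6] dir [-74.8, 15.2] z 7.3
scene pocket rim 235 c [566.1 311.9] size [87.7, 38.8] dir [-75.1, 14.9] z 61.4
scene caliper top 791 c [507.6  29.7] size [91.3, 86.3] dir [-76.5, 13.5] z 110.8
scene plate 1086 c [511.6  30.7] size [132.2, 149.4] dir [-76.8, 13.2] z 11.2
scene tray rim 655 c [ 559.6 -308. ] size [121.4, 162.2] dir [-88.1, 1.9] z 23.1
scene oldpad 772 c [ 560.3 -308.8] size [120.2, 160.0] dir [-87.6, 2.4] z 13.2
tcp px [258.37640852  49.59694177]
```

View pics/crop0.png

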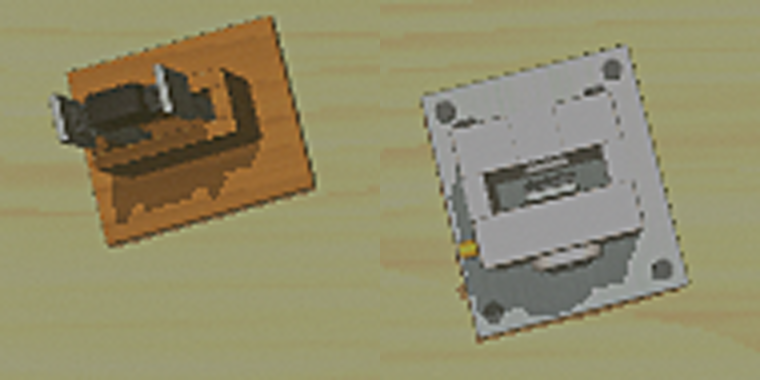

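Tongs are at about (0.563, 0.312), yaw 15.6°. The caliper yaw is 13.4° and the tray yaw about 2°. Next: slot mouth, twin pad, and the first move.

```bash
cat >> h.py <<'E'
def go(p,yaw):
    """tool-frame row (cm, rad) from the present measured pose to TCP p (m), yaw in deg (of tool x)"""
    o=robot.get_obs();y=o['ee_rot'][2];d=np.array(p)-o['tool_pos']
    x=np.array([np.cos(y),np.sin(y),0]);yy=np.array([np.sin(y),-np.cos(y),0])
    t=-(np.radians(yaw)-y);t=(t+np.pi)%(2*np.pi)-np.pi
    print('row cm:',np.round([d@x*100,d@yy*100,-d[2]*100,t],3),'q6',o['joint_positions'][5].round(2),'t',round(o['time'],2))
E
python3 - <<'E'
from h import *
from m import rect
for n in('top','scene'):
    d=np.load(n+'0.npy');W=world(n,d)
    c=np.array([.506,.030]);a=np.radians(13.45);ex=np.array([np.cos(a),np.sin(a)]);ey=np.array([-ex[1],ex[0]])
    # ray hit of every pixel with z=.112
    K,R,t=cam(n);cc=-R.T@t;s=(.112-cc[2])/(W[...,2]-cc[2]);H=cc[:2]+(W[...,:2]-cc[:2])*s[...,None]
    hole=(W[...,2]<.106)&(d>0)&(abs((H-c)@ex)<.032)&(abs((H-c)@ey)<.041)
    m=hole.astype(np.uint8);k,l,st,_=cv2.connectedComponentsWithStats(m);i=1+np.argmax(st[1:,4])
    P=np.dstack([H,np.full(d.shape,.112)])[l==i];rect(P,n+' slot')
    top=(abs(W[...,2]-.112)<.006)&(np.hypot(*(W[...,:2]-c).transpose(2,0,1))<.08);q=W[top][:,:2]-c
    print('caliper extents x',np.percentile(q@ex,[1,99]),'y',np.percentile(q@ey,[1,99]))
    I=P[:,:2];pd=W[l==i];pd=pd[abs(pd[:,2]-.072)<.006];
    if len(pd)>5:rect(pd,n+' pad top')
p=cv2.imread('pics/top0.png').astype(int);d=np.load('top0.npy');W=world('top',d)
g=p.sum(2);m=(g<250)&(abs(W[...,0]-.559)<.07)&(abs(W[...,1]+.308)<.05)&(W[...,2]>.009);rect(W[m],'oldpad dark')
go([.563,.3124,.204],195.6)
E
```

```text
top slot 304 c [508.4  30.9] size [65.6, 21.6] dir [-76.8, 13.2] z 112.0
caliper extents x [-0.04210983  0.04058755] y [-0.04376157  0.04457183]
top pad top 71 c [509.6  34.9] size [59.2, 18.8] dir [-77.3, 12.7] z 70.8
scene slot 157 c [512.6  29. ] size [61.4, 20.4] dir [-77.3, 12.7] z 112.0
caliper extents x [-0.03794052  0.04394801] y [-0.04579399  0.04322523]
scene pad top 30 c [499.1  47.2] size [33.6, 8.2] dir [-74.4, 15.6] z 72.4
oldpad dark 47 c [ 592.7 -309. ] size [53.5, 27.7] dir [-4.6, 85.4] z 12.6
row cm: [-41.699  -5.888   0.045  -0.632] q6 -0.1 t 0.1<stdin>:7: RuntimeWarning: divide by zero encountered in divide
<stdin>:7: RuntimeWarning: invalid value encountered in multiply
```

servo_tool(series="-1 -10 -1.4 0 -0.15; -1 -20 -2.8 0 -0.3; -1 -30 -4.2 0 -0.5; -1 -41.7 -5.9 0 -0.632; -1 -41.7 -5.9 0 -0.632; -1 -41.7 -5.9 0 -0.632; -1 -41.7 -5.9 0 -0.632; -1 -41.7 -5.9 0 -0.632; -1 -41.7 -5.9 0 -0.632; -1 -41.7 -5.9 0 -0.632; -1 -41.7 -5.9 0 -0.632; -1 -41.7 -5.9 0 -0.632; -1 -41.7 -5.9 0 -0.632; -1 -41.7 -5.9 0 -0.632")

```text
time: 1.27
tool_pos: [0.5624, 0.3131, 0.2049]
ee_rot: [3.141, -0.002, -2.869]
wrist_force: [-0.6, 0.4, 0.3]
width: 0.0941
```

```bash
python3 - <<'E'
from h import *
o=robot.get_obs();print(o['tool_pos'],o['ee_rot'],o['qvel'].round(2))
go([.563,.3124,.101],195.6)
p,d=snapshot('top');cv2.imwrite('pics/top1.png',p[:,:,::-1]);q,_=snapshot('scene')
cv2.imwrite('pics/ab1.png',cv2.resize(q[80:220,240:440,::-1],(800,560)))
E
```

```text
[0.56235446 0.31312849 0.20491109] [ 3.14103143e+00 -1.57622901e-03 -2.86898820e+00] [ 0.02 -0.02  0.   -0.   -0.   -0.  ]
row cm: [-0.043 -0.088 10.391  0.   ] q6 -1.42 t 1.27
```

View pics/ab1.png

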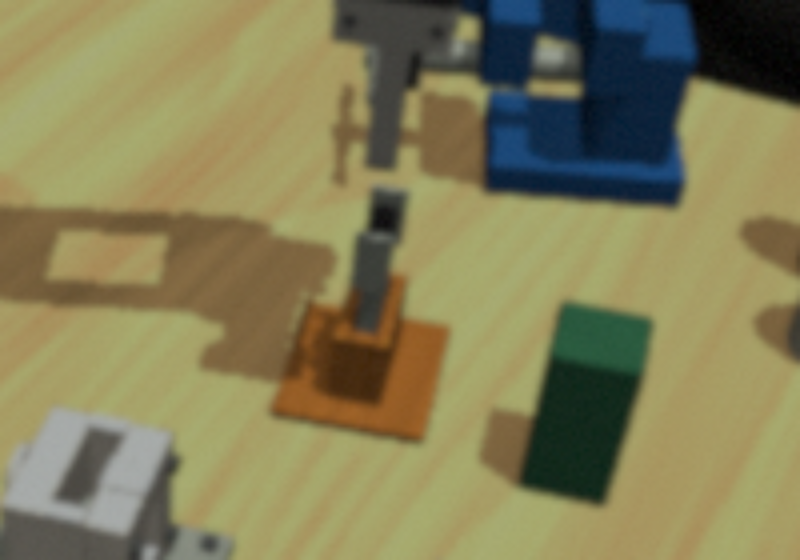

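The fingers, at (385,165) in the crop, stand directly over the tongs plates at (390,210) and are aligned in y. I'll go down and close partially.

servo_tool(series="-1 0 -0.1 3 0; -1 0 -0.1 6 0; -1 0 -0.1 8.5 0; -1 0 -0.1 10.4 0; -1 0 -0.1 10.4 0; -1 0 -0.1 10.4 0; -0.4 0 -0.1 10.4 0; -0.19 0 -0.1 10.4 0; -0.19 0 -0.1 10.4 0; -0.19 0 -0.1 10.4 0; -0.19 0 -0.1 10.4 0; -0.19 0 -0.1 10.4 0; -0.19 0 -0.1 10.4 0")

```text
time: 2.45
tool_pos: [0.5639, 0.3115, 0.1021]
ee_rot: [-3.141, 0.001, -2.87]
wrist_force: [0.4, -1.1, 2.2]
width: 0.0569
```

servo_tool(series="-0.19 0 0 -1 0; -0.19 0 0 -3 0; -0.19 0 0 -6 0; -0.19 0 0 -9 0; -0.19 0 0 -12 0; -0.19 0 0 -15 0; -0.19 0 0 -15 0; -0.19 0 0 -15 0; -0.19 0 0 -15 0")

```text
time: 3.2
tool_pos: [0.5629, 0.3116, 0.2498]
ee_rot: [-3.141, -0.003, -2.869]
wrist_force: [-0.7, 0.4, -1.9]
width: 0.056
```

```bash
python3 - <<'E'
from h import *
go([.5095,.0303,.252],193.3)
p,d=snapshot('scene');cv2.imwrite('pics/s2.png',cv2.resize(p[40:240,200:420,::-1],(660,600)))
E
```

```text
row cm: [ 12.709 -25.659  -0.217   0.04 ] q6 -1.43 t 3.2
```

View pics/s2.png

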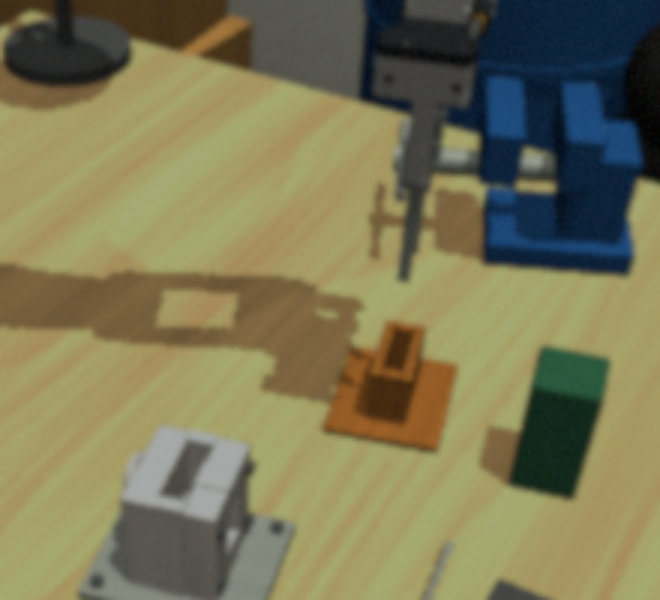

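The tongs are held and clear of the stand, tip at crop (405,275). Now to above the caliper.

servo_tool(series="-0.19 3 -6.4 0 0; -0.19 6.3 -12.8 0 0.02; -0.19 9.5 -19.2 0 0.04; -0.19 11 -22.5 0 0.04; -0.19 12.7 -25.7 0 0.04; -0.19 12.7 -25.7 0 0.04; -0.19 12.7 -25.7 0 0.04; -0.19 12.7 -25.7 0 0.04; -0.19 12.7 -25.7 0 0.04; -0.19 12.7 -25.7 0 0.04; -0.19 12.7 -25.7 0 0.04")

```text
time: 4.17
tool_pos: [0.5099, 0.0312, 0.2501]
ee_rot: [3.14, -0.002, -2.908]
wrist_force: [0.1, -0.8, -1.6]
width: 0.0563
```

```bash
python3 - <<'E'
from h import *
from m import rect
o=robot.get_obs();t=o['tool_pos'];print(t)
p,d=snapshot('scene');cv2.imwrite('pics/s3.png',cv2.resize(p[90:290,160:380,::-1],(660,600)));np.save('s3.npy',d)
W=world('scene',d);near=np.hypot(W[...,0]-t[0],W[...,1]-t[1])<.06
for z0,z1 in((.158,.175),(.175,.19),(.19,.21),(.215,.245),(.106,.118)):
    P=W[near&(W[...,2]>z0)&(W[...,2]<z1)]
    if len(P)>4: rect(P,f'{z0}')
P=W[near&(W[...,2]>.125)];print('lowest z',np.sort(P[:,2])[:8])
print('tip pred px',proj('scene',t-[0,0,.093]), 'mouth px',proj('scene',[.5095,.0303,.112]))
E
```

```text
[0.50993522 0.03119385 0.25013833]
0.158 56 c [511.3  30.3] size [50.1, 11.7] dir [-76.8, 13.2] z 165.9
0.175 57 c [512.4  30.6] size [51.4, 11.4] dir [-74.6, 15.4] z 181.5
0.19 79 c [511.2  30.1] size [50.8, 11.9] dir [-75.6, 14.4] z 199.7
0.215 95 c [512.5  28.7] size [49.4, 10.5] dir [-77.1, 12.9] z 229.3
0.106 761 c [508.1  29.5] size [92.1, 86.4] dir [-76.2, 13.8] z 110.8
lowest z [0.15415526 0.1561635  0.15651053 0.15677842 0.15679322 0.15687027
 0.15689766 0.15704848]
tip pred px [261.05771502 181.33776202] mouth px [261.17812479 195.97002116]
```

View pics/s3.png

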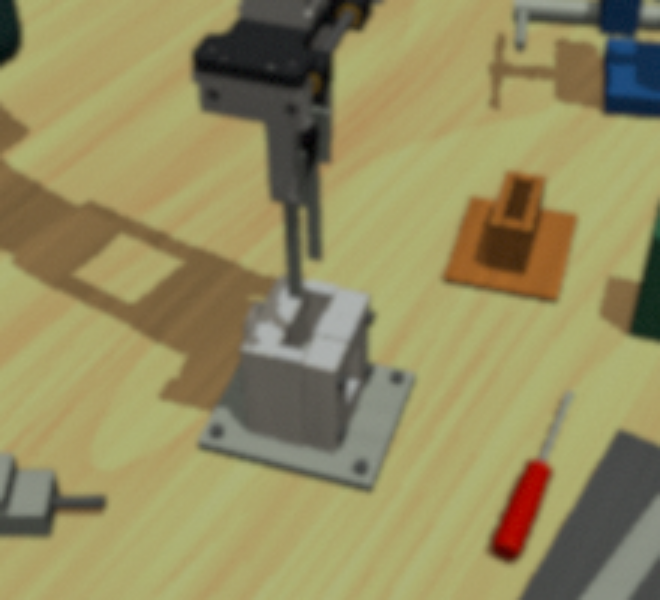

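The blades at crop (293,260) and (315,230) hang over the slot within about 1.5 mm, and the tips are at z 0.157 as predicted. I'll descend with a wider gap and watch the force.

servo_tool(series="-0.27 -0.1 -0.1 0 0; -0.27 -0.1 -0.1 2 0; -0.27 -0.1 -0.1 4 0; -0.27 -0.1 -0.1 5.5 0; -0.27 -0.1 -0.1 6.5 0; -0.27 -0.1 -0.1 7 0; -0.27 -0.1 -0.1 7 0; -0.27 -0.1 -0.1 7 0")

```text
time: 4.88
tool_pos: [0.5118, 0.0297, 0.182]
ee_rot: [-3.141, 0.001, -2.909]
wrist_force: [-0.3, -0.2, -0.7]
width: 0.0599
```

servo_tool(series="-0.27 0 0 1 0; -0.27 0 0 2 0; -0.27 0 0 3 0; -0.27 0 0 4 0; -0.27 0 0 5 0; -0.27 0 0 5.2 0; -0.27 0 0 5.2 0; -0.27 0 0 5.2 0")

```text
time: 5.55
tool_pos: [0.5114, 0.0294, 0.1294]
ee_rot: [3.141, -0.0, -2.909]
wrist_force: [-0.3, -1.0, -1.2]
width: 0.06
```

servo_tool(series="-0.1 0 0 0 0; 0.1 0 0 0 0; 1 0 0 0 0; 1 0 0 0 0; 1 0 0 0 0; 1 0 0 0 0; 1 0 0 0 0; 1 0 0 0 0")

```text
time: 6.22
tool_pos: [0.5119, 0.0298, 0.1303]
ee_rot: [3.141, 0.002, -2.909]
wrist_force: [0.2, 2.6, 3.9]
width: 0.0453
```

Width is 45 mm, which means it has stopped on the pad. Lift it.

servo_tool(series="1 0 0 -0.5 0; 1 0 0 -1.5 0; 1 0 0 -3 0; 1 0 0 -4.5 0; 1 0 0 -6 0; 1 0 0 -7.5 0; 1 0 0 -9 0; 1 0 0 -10.5 0; 1 0 0 -12 0; 1 0 0 -13.5 0; 1 0 0 -15 0; 1 0 0 -15 0; 1 0 0 -15 0")

```text
time: 7.3
tool_pos: [0.5117, 0.0289, 0.2801]
ee_rot: [-3.14, 0.001, -2.91]
wrist_force: [-0.3, -0.1, -3.2]
width: 0.0451
```

```bash
python3 - <<'E'
from h import *
from m import rect
o=robot.get_obs();t=o['tool_pos'];print(t)
p,d=snapshot('scene');cv2.imwrite('pics/s4.png',cv2.resize(p[70:270,160:380,::-1],(660,600)))
W=world('scene',d);near=np.hypot(W[...,0]-t[0],W[...,1]-t[1])<.06
for z0,z1 in((.16,.175),(.175,.20),(.205,.22)):
    P=W[near&(W[...,2]>z0)&(W[...,2]<z1)]
    if len(P)>4: rect(P,f'{z0}')
P=W[near&(W[...,2]>.125)];print('lowest z',np.sort(P[:,2])[:5])
# tray centre, place at tray -x 35 mm
c=np.array([.5595,-.308]);a=np.radians(2.2);q=c-.038*np.array([np.cos(a),np.sin(a)]);print('place',q)
go([q[0],q[1],.28],182.2)
E
```

```text
[0.51174768 0.02887693 0.28006548]
0.16 34 c [514.6  26.3] size [9.3, 30.5] dir [-5.6, 84.4] z 169.1
0.175 82 c [511.8  26.8] size [38.2, 16.2] dir [-76.9, 13.1] z 189.9
0.205 80 c [512.   26.9] size [39.9, 14.5] dir [-77.0, 13.0] z 214.4
lowest z [0.16264578 0.1637483  0.16423475 0.16430413 0.1649009 ]
place [ 0.52152801 -0.30945874]
row cm: [  6.772 -33.178  -0.117   0.193] q6 -1.86 t 7.35
```

View pics/s4.png

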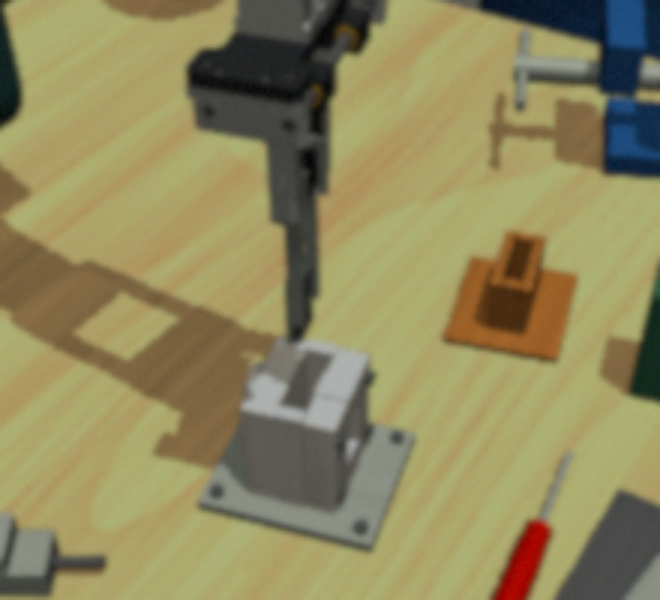

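The pad is clamped between the blades at crop (297,300), clear of the slot, with its bottom at about z 0.163. Now over to the −x half of the tray.

servo_tool(series="1 0.6 -3 0 0.02; 1 1.2 -6 0 0.04; 1 1.8 -9 0 0.06; 1 2.4 -12 0 0.08; 1 3.1 -15 0 0.1; 1 3.7 -18 0 0.12; 1 4.3 -21 0 0.14; 1 4.9 -24 0 0.16; 1 5.5 -27 0 0.18; 1 6.1 -30 0 0.193; 1 6.6 -32 0 0.193; 1 6.8 -33.2 0 0.193; 1 6.8 -33.2 0 0.193; 1 6.8 -33.2 0 0.193; 1 6.8 -33.2 0 0.193")

```text
time: 8.6
tool_pos: [0.5217, -0.308, 0.279]
ee_rot: [3.14, -0.001, -3.101]
wrist_force: [0.1, -0.2, -3.5]
width: 0.0454
```

```bash
python3 - <<'E'
from h import *
from m import rect
o=robot.get_obs();t=o['tool_pos'];print(t,o['joint_positions'][5])
p,d=snapshot('scene');W=world('scene',d);cv2.imwrite('pics/s5.png',cv2.resize(p[190:400,90:310,::-1],(628,600)))
near=np.hypot(W[...,0]-t[0],W[...,1]-t[1])<.06
P=W[near&(W[...,2]>.125)&(W[...,2]<.2)];rect(P,'blades+pad');print(np.sort(P[:,2])[:5])
E
```

```text
[ 0.52169188 -0.30798025  0.27903392] -2.238353967756669
blades+pad 247 c [ 521.2 -308.6] size [38.3, 15.1] dir [-88.5, 1.5] z 185.1
[0.16279137 0.16304162 0.16322394 0.1632912  0.16391739]
```

View pics/s5.png

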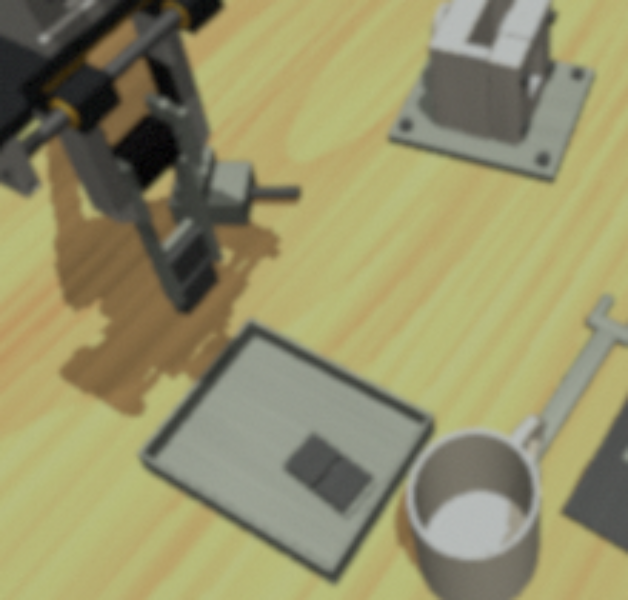

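The pad hangs level at crop (190,290), bottom at z 0.163. The twin pad lies at crop (330,475). I'll aim beside the twin, at (0.548, −0.281), so the pad would lie flat inside the tray even if it toppled.

servo_tool(series="1 -1.3 1.3 1 0; 1 -2.7 2.6 3 0; 1 -2.7 2.6 6 0; 1 -2.7 2.6 9 0; 1 -2.7 2.6 11.5 0; 1 -2.7 2.6 13.5 0; 1 -2.7 2.6 14.5 0; 1 -2.7 2.6 14.9 0; 1 -2.7 2.6 14.9 0; 1 -2.7 2.6 14.9 0")

```text
time: 9.48
tool_pos: [0.5485, -0.2824, 0.1323]
ee_rot: [-3.14, 0.002, -3.102]
wrist_force: [0.2, 0.4, -3.3]
width: 0.0455
```

servo_tool(series="1 0 0 0.2 0; 1 0 0 0.4 0; 1 0 0 0.6 0; 1 0 0 0.6 0; 1 0 0 0.6 0; 1 0 0 0.6 0")

```text
time: 9.98
tool_pos: [0.5476, -0.2824, 0.1245]
ee_rot: [3.142, 0.0, -3.103]
wrist_force: [0.1, 0.5, -4.1]
width: 0.0452
```

servo_tool(series="1 0 0 0.1 0; 1 0 0 0.2 0; 1 0 0 0.3 0; 1 0 0 0.3 0; 1 0 0 0.3 0")

```text
time: 10.4
tool_pos: [0.5476, -0.2823, 0.1214]
ee_rot: [3.141, -0.0, -3.102]
wrist_force: [0.7, -0.4, -2.9]
width: 0.0455
```

servo_tool(series="1 0 0 0.1 0; 1 0 0 0.2 0; 1 0 0 0.2 0; 1 0 0 0.2 0")

```text
time: 10.73
tool_pos: [0.5479, -0.2823, 0.1213]
ee_rot: [-3.141, 0.001, -3.102]
wrist_force: [-2.1, 2.9, 6.9]
width: 0.045
```

The force changed sign at z 0.121, so the pad is on the tray floor. I'll ease off 1 mm and open slowly.

servo_tool(series="1 0 0 -0.1 0; 1 0 0 -0.1 0; 0.02 0 0 -0.1 0; 0 0 0 -0.1 0; -0.05 0 0 -0.1 0; -0.1 0 0 -0.1 0; -0.15 0 0 -0.1 0; -0.2 0 0 -0.1 0; -0.27 0 0 -0.1 0; -0.27 0 0 -0.1 0; -0.27 0 0 -0.1 0; -0.27 0 0 -0.1 0")

```text
time: 11.73
tool_pos: [0.5477, -0.2824, 0.1205]
ee_rot: [-3.142, 0.0, -3.102]
wrist_force: [0.2, 0.0, -1.2]
width: 0.0599
```

servo_tool(series="-0.27 0 0 -0.5 0; -0.27 0 0 -1.5 0; -0.27 0 0 -3 0; -0.27 0 0 -4.5 0; -0.27 0 0 -6.5 0; -0.27 0 0 -9 0; -0.27 0 0 -12 0; -0.27 0 0 -15 0; -0.27 0 0 -15 0; -0.27 0 0 -15 0; -0.27 0 0 -15 0")

```text
time: 12.65
tool_pos: [0.5474, -0.2822, 0.2698]
ee_rot: [3.141, -0.001, -3.102]
wrist_force: [-0.0, 0.3, -2.6]
width: 0.0601
```

```bash
python3 - <<'E'
from h import *
from m import rect
o=robot.get_obs();t=o['tool_pos'];print(t)
p,d=snapshot('scene');W=world('scene',d);cv2.imwrite('pics/s6.png',cv2.resize(p[190:400,90:310,::-1],(628,600)))
near=np.hypot(W[...,0]-t[0],W[...,1]-t[1])<.06
P=W[near&(W[...,2]>.14)&(W[...,2]<.22)];rect(P,'blades');print(np.sort(P[:,2])[:5])
P=W[near&(W[...,2]>.04)&(W[...,2]<.08)];len(P)>5 and rect(P,'pad standing')
go([.5635,.3118,.279],195.6)
E
```

```text
[ 0.54738837 -0.28218023  0.2698282 ]
blades 203 c [ 549.  -282.4] size [53.5, 13.0] dir [-89.0, 1.0] z 198.4
[0.17340735 0.17480214 0.17485424 0.17546882 0.1755171 ]
pad standing 164 c [ 545.3 -283. ] size [30.0, 11.6] dir [-89.1, 0.9] z 57.6
row cm: [-3.974 59.265 -1.05  -0.233] q6 -2.18 t 12.7
```

View pics/s6.png

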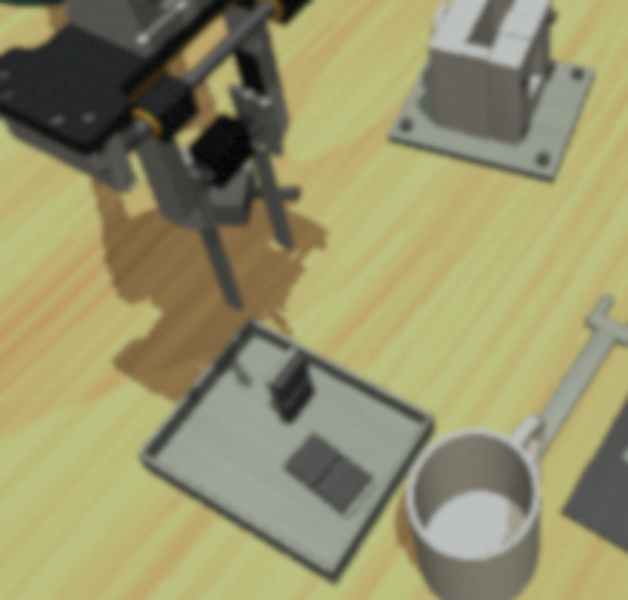

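The pad stands upright on the tray floor at crop (292,387), and the tongs are clear of it, blades at (225,280). Now carry the tongs back to the stand.

servo_tool(series="-0.27 -0.2 3 0 -0.02; -0.27 -0.4 6.5 0 -0.04; -0.27 -0.7 10 0 -0.05; -0.27 -0.9 13.5 0 -0.06; -0.27 -1.1 17 0 -0.08; -0.27 -1.4 20.5 0 -0.1; -0.27 -1.6 24 0 -0.12; -0.27 -1.8 27.5 0 -0.13; -0.27 -2.1 31 0 -0.15; -0.27 -2.3 34.5 0 -0.16; -0.27 -2.5 38 0 -0.18; -0.27 -2.8 41.5 0 -0.19; -0.27 -3 45 0 -0.2; -0.27 -3.2 48.5 0 -0.21; -0.27 -3.5 52 0 -0.22; -0.27 -3.8 55.5 0 -0.233; -0.27 -3.9 58 0 -0.233; -0.27 -4 59.3 0 -0.233; -0.27 -4 59.3 0 -0.233; -0.27 -4 59.3 0 -0.233")

```text
time: 14.37
tool_pos: [0.564, 0.3111, 0.2687]
ee_rot: [-3.14, -0.003, -2.869]
wrist_force: [0.8, 0.4, -2.0]
width: 0.0599
```

servo_tool(series="-0.27 0 0 1.5 0; -0.27 0 0 3.5 0; -0.27 0 0 5.5 0; -0.27 0 0 7 0; -0.27 0 0 8 0; -0.27 0 0 8 0; -0.27 0 0 8 0; -0.27 0 0 8 0")

```text
time: 15.03
tool_pos: [0.5651, 0.3112, 0.1921]
ee_rot: [3.141, 0.002, -2.87]
wrist_force: [-0.5, -0.6, -1.4]
width: 0.0598
```

```bash
python3 - <<'E'
from h import *
from m import rect
o=robot.get_obs();t=o['tool_pos'];print(t)
p,d=snapshot('scene');W=world('scene',d);cv2.imwrite('pics/s7.png',cv2.resize(p[60:240,240:440,::-1],(660,594)))
near=np.hypot(W[...,0]-t[0],W[...,1]-t[1])<.06
for a,b in((.1,.135),(.135,.17),(.045,.07)):rect(W[near&(W[...,2]>a)&(W[...,2]<b)],str(a))
print(np.sort(W[near&(W[...,2]>.075)][:,2])[:5])
go([.564,.312,.19],195.6)
E
```

```text
[0.56510777 0.31119414 0.19211817]
0.1 64 c [567.9 309.3] size [55.2, 11.3] dir [-74.4, 15.6] z 117.3
0.135 58 c [568.2 308.3] size [53.2, 10.9] dir [-75.5, 14.5] z 150.7
0.045 254 c [566.  312.7] size [88.7, 39.0] dir [-75.1, 14.9] z 61.2
[0.09453897 0.09714593 0.09778382 0.09861614 0.09898231]
row cm: [ 0.102  0.077  0.243 -0.001] q6 -1.43 t 15.08
```

View pics/s7.png

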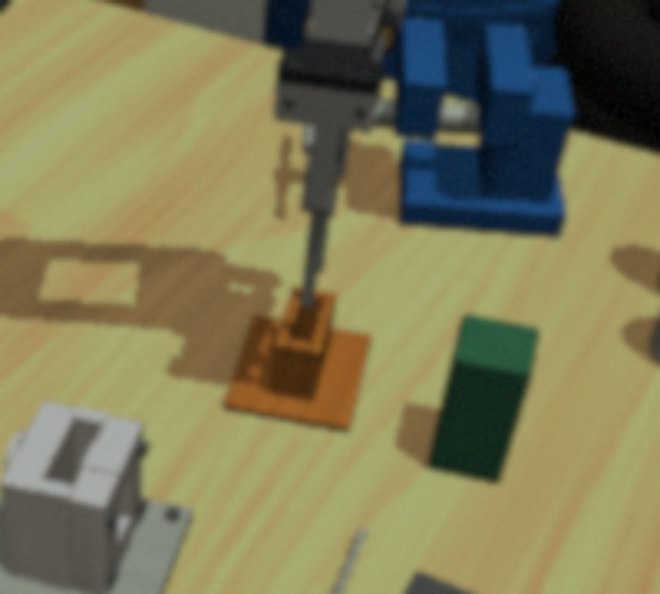

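Blade tips at crop (310,300) sit just above the pocket at (315,320). They need about 2 mm of correction. I'll narrow the blades slightly and lower into the pocket.

servo_tool(series="-0.19 0.12 0.15 0 0; -0.19 0.12 0.15 0 0; -0.19 0.12 0.15 1.5 0; -0.19 0.12 0.15 3 0; -0.19 0.12 0.15 4 0; -0.19 0.12 0.15 5 0; -0.19 0.12 0.15 6 0; -0.19 0.12 0.15 6.5 0; -0.19 0.12 0.15 6.5 0; -0.19 0.12 0.15 6.5 0")

```text
time: 15.92
tool_pos: [0.5628, 0.3129, 0.1254]
ee_rot: [-3.142, -0.0, -2.869]
wrist_force: [0.1, -0.3, -1.4]
width: 0.0562
```

servo_tool(series="-0.19 0 0 0.6 0; -0.19 0 0 1.2 0; -0.19 0 0 1.6 0; -0.19 0 0 1.9 0; -0.19 0 0 2.1 0; -0.19 0 0 2.1 0; -0.19 0 0 2.1 0; -0.19 0 0 2.1 0")

```text
time: 16.58
tool_pos: [0.5629, 0.3129, 0.1048]
ee_rot: [3.141, 0.001, -2.869]
wrist_force: [0.1, -0.0, -1.7]
width: 0.0565
```

servo_tool(series="-0.19 0 0 0.2 0; -0.19 0 0 0.3 0; -0.19 0 0 0.4 0; -0.19 0 0 0.4 0; -0.19 0 0 0.4 0")

```text
time: 17.0
tool_pos: [0.5634, 0.3131, 0.102]
ee_rot: [3.141, 0.002, -2.869]
wrist_force: [-1.4, -0.6, 4.9]
width: 0.0559
```

The tips touch the floor: force +4.9 N at the original height. Open and rise.

servo_tool(series="-0.22 0 0 0 0; -0.27 0 0 0 0; -0.31 0 0 0 0; -0.35 0 0 0 0; -0.45 0 0 0 0; -0.6 0 0 0 0; -0.8 0 0 0 0; -1 0 0 0 0; -1 0 0 0 0; -1 0 0 0 0; -1 0 0 0 0; -1 0 0 0 0")

```text
time: 18.0
tool_pos: [0.5628, 0.3128, 0.1004]
ee_rot: [-3.142, -0.0, -2.869]
wrist_force: [-0.4, -0.1, 0.5]
width: 0.094
```

servo_tool(series="-1 0 0 -1 0; -1 0 0 -2.5 0; -1 0 0 -4.5 0; -1 0 0 -7 0; -1 0 0 -10 0; -1 0 0 -13 0; -1 0 0 -16 0; -1 6 0 -18 0; -1 9 0 -18 0; -1 12 0 -18 0; -1 12 0 -18 0; -1 12 0 -18 0; -1 12 0 -18 0; -1 12 0 -18 0")

```text
time: 19.17
tool_pos: [0.4482, 0.2809, 0.2808]
ee_rot: [3.142, 0.001, -2.87]
wrist_force: [0.4, 0.1, 0.1]
width: 0.0939
```

```bash
python3 - <<'E'
from h import *
from m import rect
print(robot.get_obs()['tool_pos'])
p,d=snapshot('scene');W=world('scene',d);cv2.imwrite('pics/s8.png',cv2.resize(p[:,:,::-1],(784,588)))
near=np.hypot(W[...,0]-.565,W[...,1]-.312)<.06
for a,b in((.13,.15),(.045,.07)):rect(W[near&(W[...,2]>a)&(W[...,2]<b)],str(a))
P=W[near&(W[...,2]>.1)&(W[...,2]<.17)];print('top z',np.percentile(P[:,2],[95,99,100]))
d0=np.load('scene0.npy');W0=world('scene',d0);n0=np.hypot(W0[...,0]-.565,W0[...,1]-.312)<.06;P=W0[n0&(W0[...,2]>.1)&(W0[...,2]<.17)];print('before',np.percentile(P[:,2],[95,99,100]))
Q=W[(np.hypot(W[...,0]-.548,W[...,1]+.282)<.04)&(W[...,2]>.03)];rect(Q,'pad')
E
```

```text
[0.44820873 0.28085838 0.2807955 ]
0.13 140 c [564.8 314.6] size [65.7, 24.7] dir [-75.6, 14.4] z 136.7
0.045 240 c [566.  312.4] size [89.0, 39.1] dir [-75.2, 14.8] z 61.3
top z [0.14095497 0.14243052 0.14281449]
before [0.14110129 0.14215103 0.14402074]
pad 199 c [ 545.9 -283.1] size [12.2, 30.0] dir [-0.2, 89.8] z 55.9
```

View pics/s8.png

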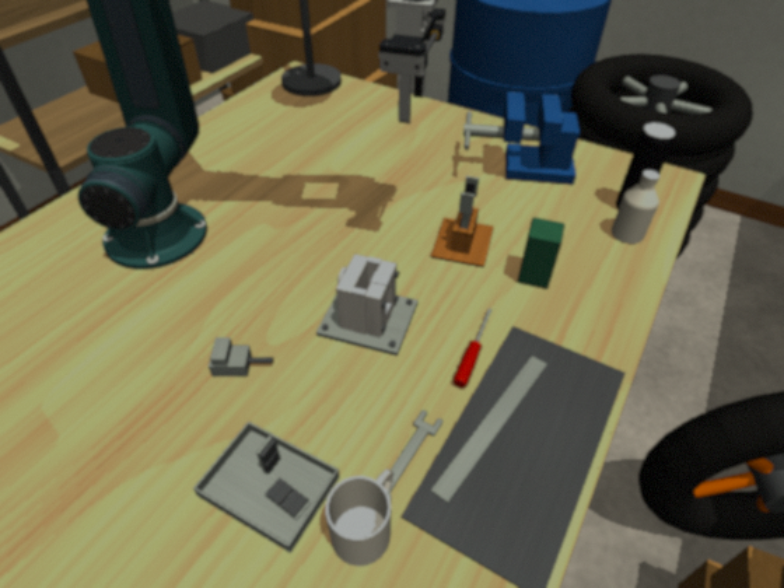

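The tongs are upright in the stand at (467,205), top at z 0.142 as at the start. The pad stands in the tray at (269,455), and the bystanders look unmoved. Handing in.

```bash
python3 -c "
from bench import robot
print(robot.close_job())"
```

```text
the job is handed in; nothing more can be done
None
```

The job is done and handed in at about 19 s of the 58 s allowed. I took the tongs from the stand, lowered them into the caliper slot and squeezed them on the pad. I lifted the pad out, set it on the tray floor and released it there. The tongs then went back into the stand. The robot's own gripper only ever touched the tong plates.

**Last checks:**
- **Pad:** it stands upright on the tray floor beside the twin pad, about 30 × 12 mm in plan. It was on end rather than lying flat when I handed in.
- **Tongs:** they are upright and fully down. Their top is at 142 mm, the same as before, and the wrist force showed the tips touching the stand's floor at the original pick height. They sit about 2 mm from their starting position, within the pocket's play.
- **Other objects:** in the final picture, nothing else appears to have moved. I checked this by eye only.
- **Forces:** the highest wrist force reported at the end of any move was about 8 N. The arm was clear of everything at hand-in.

**Disagreement:** the two cameras differed by about 5 mm in x. I averaged the two for the approach, then made the fine corrections from the scene camera alone. No check failed.

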